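Stir the bowl of cedar balls

TASK

Freshen the cedar balls in the bowl: take the wooden spoon out of the ceramic cup, lower its head right down among the balls and stir them round in wide circles about the middle of the bowl, at least three full turns. Then stand the spoon back in the cup, head down as it was, and let go. Keep all the balls in the bowl, leave the bowl and the cup standing where they are, and do not disturb the other things on the tray.

Things in the scene. Friction and masses are not known exactly. Their poses are not given: they have to be found in the camera images.
- spoon: wooden spoon, 195 mm long, 55 g, standing head down in the cup. Origin: centre of the head's lower end; z runs up the handle. Head flat, 36 mm wide (y), 16 mm thick (x), z = 0 to 65 mm. Handle: straight flat bar 18 mm wide (y), 12 mm thick (x), to z = 195 mm, same centre line; above z = 90 mm it stands clear of the cup
- cup: white ceramic cup, loose, 0.7 kg, a rectangular upright holder 44 mm (x) by 68 mm (y) outside and 92 mm tall, standing on the tray. Origin: centre of the underside, z up. Open top; inside 32 mm (x) by 56 mm (y), inner floor at z = 8 mm
- bowl: white stoneware bowl, loose, 0.95 kg, round, 198 mm across at the rim, 78 mm tall, standing on the dresser top. Origin: centre of the underside, z up. Inner floor flat at z = 8 mm, 164 mm across; walls 6 mm thick, flaring to 186 mm inside at the rim
- tray: slim aluminium tray, fixed, 160 mm (x) by 380 mm (y), 4 mm thick with a rim 10 mm tall. Origin: centre of the underside. Carries the cup near its middle and the three bystanders
- keys: bystander: two teething keys on a plastic ring, about 100 mm by 70 mm, 11 mm tall, lying on the tray. Origin at the underside, near the middle
- capsule: bystander: round white plastic pacifier capsule, 61 mm across, 60 mm tall, on the tray. Origin: centre of the underside
- filecase: bystander: blue plastic nail file case, 160 mm (y) by 26 mm by 14 mm, lying on the tray. Origin: centre of the underside
- bead0: one of eight alike wooden cedar balls, 34 mm across, 16 g, lying loose in a ring on the bowl's floor, the middle left clear. Origin: its centre; its axes turn as it rolls
- bead1: one of eight alike wooden cedar balls, 34 mm across, 16 g, lying loose in a ring on the bowl's floor, the middle left clear. Origin: its centre; its axes turn as it rolls
- bead2: one of eight alike wooden cedar balls, 34 mm across, 16 g, lying loose in a ring on the bowl's floor, the middle left clear. Origin: its centre; its axes turn as it rolls
- bead3: one of eight alike wooden cedar balls, 34 mm across, 16 g, lying loose in a ring on the bowl's floor, the middle left clear. Origin: its centre; its axes turn as it rolls
- bead4: one of eight alike wooden cedar balls, 34 mm across, 16 g, lying loose in a ring on the bowl's floor, the middle left clear. Origin: its centre; its axes turn as it rolls
- bead5: one of eight alike wooden cedar balls, 34 mm across, 16 g, lying loose in a ring on the bowl's floor, the middle left clear. Origin: its centre; its axes turn as it rolls
- bead6: one of eight alike wooden cedar balls, 34 mm across, 16 g, lying loose in a ring on the bowl's floor, the middle left clear. Origin: its centre; its axes turn as it rolls
- bead7: one of eight alike wooden cedar balls, 34 mm across, 16 g, lying loose in a ring on the bowl's floor, the middle left clear. Origin: its centre; its axes turn as it rolls
There are look-alikes about, which are no part of the job. What is shaped like the bead3 but blue, green or turquoise is not meant.

How it is judged:
By the outcome, as a careful person would: the job done as asked, in the order asked, and still so for the second after the job is handed in, with the robot touching nothing.
It also fails if it takes over 72 s, if anything falls off the work surface, if the arm or the gripper's body presses on something with over 40 N, if the wrist force passes 120 N, or if a joint passes its speed limit or range.

ROBOT

A 6-joint arm with a two-finger parallel gripper is mounted at the origin on the work surface. World frame = base frame: x ahead of the robot, y to its left, z up, the work surface at z = 0. Lengths are in m, angles in rad, forces in N, time in s.
With the tool pointing down it reaches from about 0.35 to 0.975 m from the base axis. Payload 4.9 kg.
Tool frame: the origin (TCP) lies at the very end of the fingers, on their centre line; the grasp point (between the pads) lies ctrl.hold_point_z behind it (ctrl.hold_point_z is the distance from the TCP to the grasp point, in m); z points along the fingers, y is the line along which they close (so a half turn about z gives the same grasp; the last joint's range is limited). The gripper opens to 85 mm and grips with 20 to 120 N. Pads are 22 mm wide; open, the fingers measure 114 mm over their backs; the gripper's body (76 mm by 85 mm) begins 54 mm behind the grasp point. The pads swing forward as they close: fully open they stand 13 mm farther back than shut.
Start: joints at [0.982, 0.053, 1.613, -0, 1.476, -0.119], TCP at [0.283, 0.557, 0.211] pointing down, gripper open.
Joint ranges: [-3.01, 3.01], [-1.01, 2.22], [0.06, 2.58], [-1.02, 4.17], [0.09, 2.62], [-3.14, 3.14]. Speed limits (rad/s): [2.57, 2.57, 3.14, 3.14, 3.14, 3.14].

INTERFACE

Orientations are given as a rotation vector (axis times angle).
In Python, from station import ctrl gives the robot as it stands. The module is installed in compiled form; this text tells all that it offers.
- The arm moves only by the tool jog_arm, never from a script. Its argument "deltas" is a list of rows, each a list of 3 entries, a list of its own where there are three numbers: the closure, from -1 (fully open) to 1 (shut), then the shift along the world's x, y, z scaled (see below), then the turn, a rotation vector about the world's x, y, z scaled (see below). A call has 1 to 12 rows; each row is the pose to reach, as a shift and turn from the pose commanded when the call began, turning the shorter way round; what a row does not reach only later rows make up. The controller multiplies each number of a shift by 0.4 m and each number of a turn by 180 degrees. A row lasts 1/12 s, in which the tool goes at most 41.7 mm and 7.16 degrees, less where a joint would pass 70% of its speed; a pose out of reach is approached as far as the arm can. A call with a number of a shift or a turn outside -1 to 1 is refused whole. A call with a gripper value outside its range is refused whole. The fingers move at their own pace and stop on an object; "squeeze" is the grip in N (left out, the last holds). Time passes only in rows, so rows that repeat a pose let the fingers close. It gives the time, the measured TCP pose, the force, the opening and the grip force at its end, in the units of the state.
- ctrl.get_obs(): the state, without advancing time (a new reading comes with each control period).
- ctrl.get_image(name): name is "scene" or "side" or "wrist"; returns the picture (420x560x3 uint8, red, green, blue); there is no depth.
- ctrl.get_calibration(name): a dict with "K" (3x3 intrinsics, pixels), "extrinsics" (4x4, takes a point from world to camera coordinates). Camera axes: x right, y down, z forward; pixel columns grow to the right and rows downward; lengths in m; the calibration is good to about 2 mm. A picture is of the moment at which its call begins: read the wrist's pose just before it. get_calibration takes no time and is no camera call; for the wrist camera it gives the pose at the moment of the call.
- ctrl.finish_job(): hands the job in; it is judged then, once.
The state is a dict: "t": time; "q": joint angles; "dq": joint speeds; "effort": joint torques, N m; "tool_pos": TCP position; "tool_rot": TCP orientation; "contact_force": force on the tool from outside, world axes, zero at the start; "wrist_torque": the same for the moment, N m; "opening": finger opening in m; "grip_force": force on a finger pad.
Only numpy, scipy, OpenCV 4.12 (cv2) and the standard library are available. Lean on these libraries where they do the work, as an engineer would, in place of code of your own. Each camera call takes 0.05 s, during which the arm holds its last target. There are 200 camera calls.

## Working session

There is one attempt and no reset: what is moved stays moved. The work goes in short steps, Python scripts to look and compute and a tool call to move; the robot and the scene stay as the last step left them, time stands still between calls to the robot, and variables do not carry over. Pictures are saved under pics/ and viewed, at most 10 in all, crops included, and the job is handed in when it is done.

Besides the shell and the picture viewer there is one more tool, called after "Call:" as name(argument=value, ...), one argument or row to a line, values as JSON. jog_arm: Moves the arm, as the interface text tells. Its arguments: {"type":"object","properties":{"deltas":{"type":"array","items":{"type":"array"}},"squeeze":{"type":"number"}},"required":["deltas"]}

```bash
mkdir -p pics; python3 - <<'E'
from station import ctrl
import cv2,numpy as np
for n in ["scene","side"]:
    cv2.imwrite(f"pics/{n}0.png",cv2.cvtColor(ctrl.get_image(n),cv2.COLOR_RGB2BGR))
    c=ctrl.get_calibration(n);print(n,np.round(c["K"],1).tolist(),np.round(c["extrinsics"],3).tolist())
o=ctrl.get_obs();print(o,ctrl.hold_point_z)
E
```

```text
scene [[465.8, 0.0, 281.9], [0.0, 465.8, 213.5], [0.0, 0.0, 1.0]] [[-0.885, 0.466, -0.021, 0.529], [0.313, 0.561, -0.766, -0.128], [-0.345, -0.684, -0.642, 1.131], [0.0, 0.0, 0.0, 1.0]]
side [[466.0, 0.0, 276.2], [0.0, 466.0, 207.3], [0.0, 0.0, 1.0]] [[-0.995, -0.101, -0.011, 0.564], [-0.044, 0.521, -0.853, 0.081], [0.092, -0.848, -0.522, 0.824], [0.0, 0.0, 0.0, 1.0]]
{'t': 0.1, 'q': array([ 9.82003106e-01,  5.33119050e-02,  1.61416804e+00,  2.42984457e-05,
        1.47600594e+00, -1.19001230e-01]), 'dq': array([ 0.00015963, -0.00388814, -0.00257415,  0.00042508,  0.00188282,
        0.00067463]), 'effort': array([ 4.13849757e-04, -3.94898236e+01, -3.71365786e+01, -7.28402256e-05,
        3.82025886e-03,  2.30751652e-05]), 'tool_pos': array([0.28259198, 0.55678331, 0.20976616]), 'tool_rot': array([-7.31025327e-01, -3.05465777e+00,  2.77581527e-03]), 'contact_force': array([ 0.23955964, -0.05729319,  0.28107695]), 'wrist_torque': array([-0.01417826,  0.01106317, -0.01970585]), 'grip_force': 0.0, 'opening': 0.08544772528005384} 0.0187
```

View pics/scene0.png

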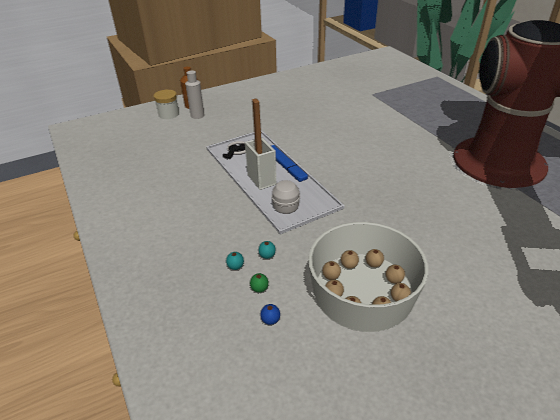

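View pics/side0.png

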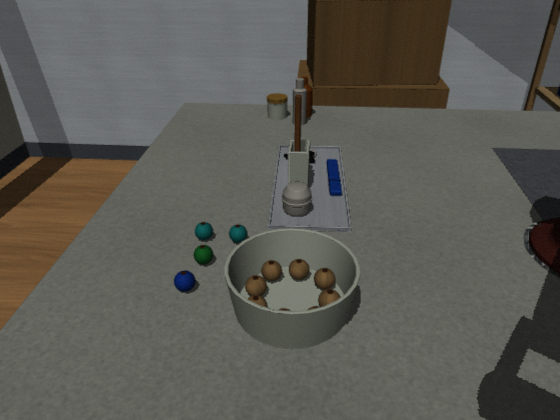

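The scene view shows the spoon in its cup (top at 256,100; cup rim about 260,147), the tray, and the bowl centred about (367,265). The side view has the spoon top at (298,95), the cup rim at (299,143) and the bowl rim around (291,265). Next I'll zoom in for precise points.

```bash
python3 - <<'E'
import cv2,numpy as np
a=cv2.imread("pics/scene0.png");b=cv2.imread("pics/side0.png")
A=cv2.resize(a[90:200,200:280],None,fx=5,fy=5,interpolation=cv2.INTER_CUBIC)
B=cv2.resize(b[85:195,260:340],None,fx=5,fy=5,interpolation=cv2.INTER_CUBIC)
def grid(I,x0,y0):
    for k in range(0,80,10):cv2.putText(I,str(x0+k),(k*5,10),0,.35,(0,0,255));cv2.line(I,(k*5,0),(k*5,550),(0,0,255) if 0 else (120,120,255),1)
    for k in range(0,110,10):cv2.putText(I,str(y0+k),(0,k*5),0,.35,(0,0,255));cv2.line(I,(0,k*5),(400,k*5),(120,120,255),1)
    return I
cv2.imwrite("pics/c1.png",np.hstack([grid(A,200,90),grid(B,260,85)]))
A=cv2.resize(a[215:335,300:435],None,fx=2.9,fy=2.9,interpolation=cv2.INTER_CUBIC)
B=cv2.resize(b[225:345,220:355],None,fx=2.9,fy=2.9,interpolation=cv2.INTER_CUBIC)
def grid(I,x0,y0):
    for k in range(0,135,10):cv2.putText(I,str(x0+k),(int(k*2.9),10),0,.35,(0,0,255));cv2.line(I,(int(k*2.9),0),(int(k*2.9),550),(120,120,255),1)
    for k in range(0,120,10):cv2.putText(I,str(y0+k),(0,int(k*2.9)),0,.35,(0,0,255));cv2.line(I,(0,int(k*2.9)),(400,int(k*2.9)),(120,120,255),1)
    return I
cv2.imwrite("pics/c2.png",np.hstack([grid(A,300,215),grid(B,220,225)]))
E
```

```text
(no output)
```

View pics/c1.png

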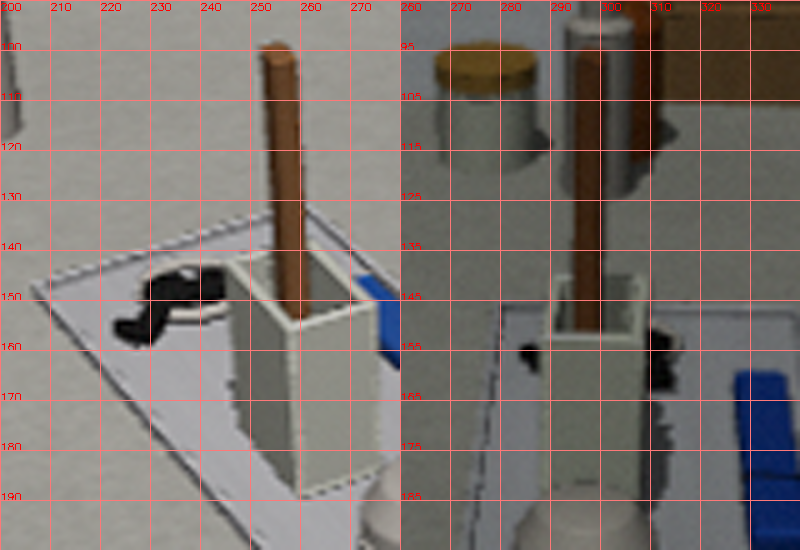

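View pics/c2.png

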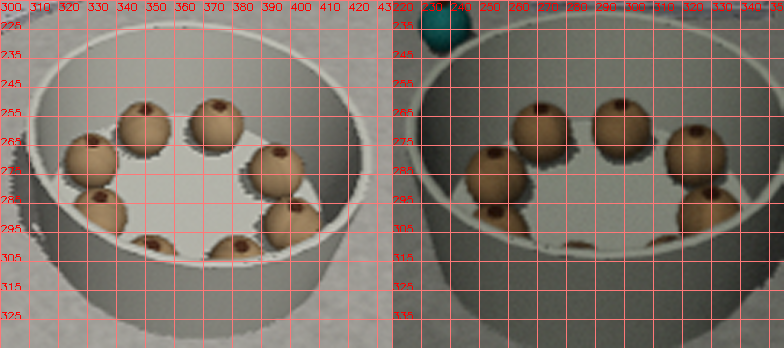

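```bash
cat > h.py <<'E'
import cv2,numpy as np
from station import ctrl
from scipy.optimize import differential_evolution as DE, least_squares
CAL={n:ctrl.get_calibration(n) for n in("scene","side")}
def proj(n,P):
    c=CAL[n];E=np.array(c["extrinsics"]);p=np.atleast_2d(P)@E[:3,:3].T+E[:3,3];p=p@np.array(c["K"]).T
    return p[:,:2]/p[:,2:]
def tri(px):
    f=lambda X:np.concatenate([proj(n,X)[0]-px[n] for n in px]);r=least_squares(f,[.4,.3,.1],x_scale=.1)
    return r.x,np.abs(r.fun).max()
def ray(n,uv,z):
    c=CAL[n];E=np.array(c["extrinsics"]);d=E[:3,:3].T@np.linalg.solve(c["K"],[*uv,1]);o=-E[:3,:3].T@E[:3,3]
    return o+d*(z-o[2])/d[2]
def ridge(f):
    g=cv2.cvtColor(cv2.imread(f),cv2.COLOR_BGR2GRAY).astype(np.float32);return cv2.GaussianBlur(g,(0,0),.7)-cv2.GaussianBlur(g,(0,0),4)
def samp(R,uv):return cv2.remap(R,uv[:,0].astype(np.float32),uv[:,1].astype(np.float32),1).ravel()
def circ(p,r=.096,z=.078,n=120):
    a=np.linspace(0,2*np.pi,n);return np.c_[p[0]+r*np.cos(a),p[1]+r*np.sin(a),0*a+z]
def rect(p,z=.096,w=.019,h=.031):
    t=np.linspace(-1,1,25);L=np.r_[np.c_[t*w,0*t+h],np.c_[t*w,0*t-h],np.c_[0*t+w,t*h],np.c_[0*t-w,t*h]]
    c,s=np.cos(p[2]),np.sin(p[2]);return np.c_[L@np.array([[c,s],[-s,c]])+p[:2],np.full(len(L),z)]
E
python3 - <<'E'
from h import *
R={n:ridge(f"pics/{n}0.png") for n in CAL}
np.set_printoptions(precision=4,suppress=True)
b0=ray("scene",(368,265),.078);c0=ray("scene",(260.5,146),.096);print(b0,c0,ray("side",(291,265),.078),ray("side",(299,146),.096))
for ns in(["scene"],["side"],["scene","side"]):
    f=lambda p:-sum(np.clip(samp(R[n],proj(n,circ(p))),-20,20).mean() for n in ns)
    r=DE(f,[(b0[0]-.05,b0[0]+.05),(b0[1]-.05,b0[1]+.05)],seed=0);print("bowl",ns,r.x,r.fun)
    f=lambda p:-sum(np.clip(samp(R[n],proj(n,rect(p))),-20,20).mean() for n in ns)
    r=DE(f,[(c0[0]-.03,c0[0]+.03),(c0[1]-.03,c0[1]+.03),(-.7,.7)],seed=0,popsize=40);print("cup",ns,r.x,r.fun)
for nm,s,d in(("top",(255.7,100),(298,95.5)),("mid",(257,127),(297.5,125)),("exit",(258.5,150),(297.2,148))):
    print(nm,*tri({"scene":s,"side":d}))
# handle segmentation
for n,(x0,x1,y0,y1) in {"scene":(248,265,98,150),"side":(290,303,96,150)}.items():
    I=cv2.imread(f"pics/{n}0.png").astype(int);m=(I[...,2]-I[...,0]>22)
    for y in range(y0,y1,6):
        xs=np.where(m[y,x0:x1])[0]+x0
        if len(xs):print(n,y,xs.min(),xs.max(),xs.mean())
E
```

```text
[0.5338 0.1879 0.078 ] [ 0.5394 -0.2069  0.096 ] [0.5263 0.1781 0.078 ] [ 0.5379 -0.2053  0.096 ]
bowl ['scene'] [0.5288 0.1791] -19.51761245727539
cup ['scene'] [ 0.5405 -0.2081 -0.1097] -15.79003620147705
bowl ['side'] [0.5259 0.1798] -18.80613136291504
cup ['side'] [ 0.539  -0.2056  0.0145] -14.686792373657227
bowl ['scene', 'side'] [0.527  0.1791] -37.10347366333008
cup ['scene', 'side'] [ 0.5397 -0.2056 -0.0303] -30.039722442626953
top [ 0.5419 -0.2121  0.2042] 0.02400726360893657
mid [ 0.5421 -0.2137  0.1404] 0.11265368041081558
exit [ 0.5427 -0.2108  0.0869] 0.8736232603353642
scene 98 255 256 255.5
scene 104 253 258 255.5
scene 110 253 259 256.0
scene 116 253 259 256.0
scene 122 254 259 256.5
scene 128 254 260 257.0
scene 134 255 260 257.5
scene 140 255 261 258.0
scene 146 255 261 258.0
side 96 296 300 298.0
side 102 295 299 297.0
side 108 295 299 297.0
side 114 295 299 297.0
side 120 295 299 297.0
side 126 295 299 297.0
side 132 295 299 297.0
side 138 295 299 297.0
side 144 295 299 297.0
```

Bowl is at about (0.527, 0.180). The cup is at about (0.540, -0.206) and nearly square to the axes. The spoon stands upright at (0.542, -0.212), and the triangulated spoon top of z≈0.204 agrees with the expected 0.207. Next I swing over to above the cup.

Call:
jog_arm(
  deltas=[
    [-1,[0.325,-0.95,0.225],[0,0,-0.35]],
    [-1,[0.325,-0.95,0.225],[0,0,-0.35]],
    [-1,[0.325,-0.95,0.225],[0,0,-0.35]],
    [-1,[0.325,-0.95,0.225],[0,0,-0.35]],
    [-1,[0.325,-0.95,0.225],[0,0,-0.35]],
    [-1,[0.325,-0.95,0.225],[0,0,-0.35]],
    [-1,[0.325,-0.95,0.225],[0,0,-0.35]],
    [-1,[0.325,-0.95,0.225],[0,0,-0.35]],
    [-1,[0.325,-0.95,0.225],[0,0,-0.35]],
    [-1,[0.325,-0.95,0.225],[0,0,-0.35]],
    [-1,[0.325,-0.95,0.225],[0,0,-0.35]],
    [-1,[0.325,-0.95,0.225],[0,0,-0.35]],
  ],
)

```text
t: 1.1
tool_pos: [0.4135, 0.1758, 0.3012]
tool_rot: [2.224, 2.219, 0.001]
contact_force: [-0.2, -0.4, -1.1]
opening: 0.0855
grip_force: 0.0
```

Call:
jog_arm(
  deltas=[
    [-1,[0.32,-0.8,0.0],[0,0,0]],
    [-1,[0.32,-0.8,0.0],[0,0,0]],
    [-1,[0.32,-0.8,0.0],[0,0,0]],
    [-1,[0.32,-0.8,0.0],[0,0,0]],
    [-1,[0.32,-0.8,0.0],[0,0,0]],
    [-1,[0.32,-0.8,0.0],[0,0,0]],
    [-1,[0.32,-0.8,0.0],[0,0,0]],
    [-1,[0.32,-0.8,0.0],[0,0,0]],
    [-1,[0.32,-0.8,0.0],[0,0,0]],
    [-1,[0.32,-0.8,0.0],[0,0,0]],
  ],
)

```text
t: 1.93
tool_pos: [0.5414, -0.1437, 0.299]
tool_rot: [-2.22, -2.219, 0.002]
contact_force: [-0.1, -0.9, -0.0]
opening: 0.0853
grip_force: 0.0
```

```bash
python3 - <<'E'
from h import *
from scipy.spatial.transform import Rotation as Ro
np.set_printoptions(precision=4,suppress=True)
o=ctrl.get_obs();c=ctrl.get_calibration("wrist");I=cv2.cvtColor(ctrl.get_image("wrist"),cv2.COLOR_RGB2BGR)
cv2.imwrite("pics/w1.png",I);CAL["wrist"]=c;np.savez("w1.npz",K=c["K"],E=c["extrinsics"])
print(o["t"],o["tool_pos"],o["q"]);print(Ro.from_rotvec(o["tool_rot"]).as_matrix())
E=np.array(c["extrinsics"]);print("cam",-E[:3,:3].T@E[:3,3])
print(proj("wrist",rect([.540,-.206,0])[[0,24,25,49]]), proj("wrist",[[.542,-.212,.207]]))
E
```

```text
1.9333 [ 0.5414 -0.1437  0.299 ] [-0.3923 -0.1367  1.6517  0.0001  1.6299 -0.3921]
[[ 0.0002  1.     -0.003 ]
 [ 1.     -0.0002  0.0014]
 [ 0.0014 -0.003  -1.    ]]
cam [ 0.5417 -0.0786  0.461 ]
[[263.0137 206.6134]
 [296.6004 206.6146]
 [263.7602 257.4228]
 [295.9721 257.4374]] [[281.6579 283.0266]]
```

View pics/w1.png

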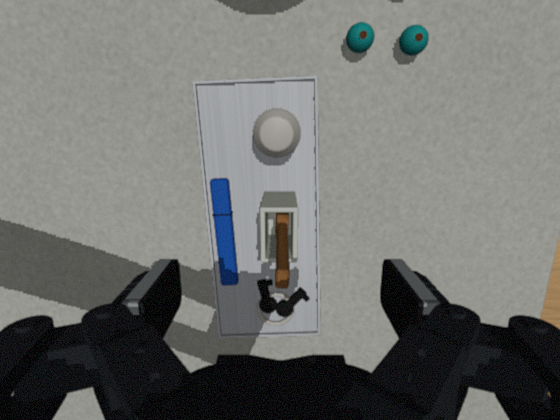

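The wrist view shows the cup rim at about (260–298, 208–262) and the spoon top at about (282, 280). Both match my predicted projections, so I'll refine the fit.

```bash
python3 - <<'E'
from h import *
np.set_printoptions(precision=4,suppress=True)
z=np.load("w1.npz");CAL["wrist"]=dict(K=z["K"],extrinsics=z["E"])
R={n:ridge(f"pics/{f}.png") for n,f in(("scene","scene0"),("side","side0"),("wrist","w1"))}
for ns in(["wrist"],list(R)):
    f=lambda p:-sum(np.clip(samp(R[n],proj(n,rect(p))),-20,20).mean() for n in ns)
    r=DE(f,[(.52,.56),(-.23,-.18),(-.3,.3)],seed=0,popsize=40);print("cup",ns,r.x,r.fun)
I=cv2.imread("pics/w1.png").astype(int);m=((I[...,2]-I[...,0]>25))
for y in range(210,292,5):
    xs=np.where(m[y,265:300])[0]+265
    if len(xs):print(y,xs.min(),xs.max()+1,I[y,282,2])
for zz,v in((.207,270),(.207,286),):print(ray("wrist",(282,v),zz))
print(ray("wrist",(275.5,280),.207),ray("wrist",(289,280),.207))
E
```

```text
cup ['wrist'] [ 0.5378 -0.2082 -0.0135] -14.747552871704102
cup ['scene', 'side', 'wrist'] [ 0.5391 -0.2077 -0.0229] -43.03546905517578
215 277 289 105
220 276 289 126
225 276 289 75
230 276 288 72
235 276 287 70
240 278 288 70
245 278 288 71
250 277 288 70
255 277 288 68
260 277 288 66
265 277 288 67
270 276 289 101
275 276 289 119
280 276 288 77
285 276 288 63
[ 0.5423 -0.2001  0.207 ]
[ 0.5423 -0.2148  0.207 ]
[ 0.5368 -0.2092  0.207 ] [ 0.5481 -0.2092  0.207 ]
```

Call:
jog_arm(
  deltas=[
    [-1,[0.0025,-0.0675,0],[0,0,0]],
    [-1,[0.0025,-0.1675,0],[0,0,0]],
    [-1,[0.0025,-0.1675,0],[0,0,0]],
    [-1,[0.0025,-0.1675,-0.08],[0,0,0]],
    [-1,[0.0025,-0.1675,-0.16],[0,0,0]],
    [-1,[0.0025,-0.1675,-0.24],[0,0,0]],
    [-1,[0.0025,-0.1675,-0.31],[0,0,0]],
    [-1,[0.0025,-0.1675,-0.355],[0,0,0]],
    [-1,[0.0025,-0.1675,-0.355],[0,0,0]],
    [-1,[0.0025,-0.1675,-0.355],[0,0,0]],
  ],
)

```text
t: 2.82
tool_pos: [0.5414, -0.2072, 0.158]
tool_rot: [-2.215, -2.224, 0.001]
contact_force: [0.4, -0.3, 0.5]
opening: 0.0849
grip_force: 0.0
```

Call:
jog_arm(
  deltas=[
    [1,[0,0,0],[0,0,0]],
    [1,[0,0,0],[0,0,0]],
    [1,[0,0,0],[0,0,0]],
    [1,[0,0,0],[0,0,0]],
    [1,[0,0,0],[0,0,0]],
    [1,[0,0,0],[0,0,0]],
    [1,[0,0,0],[0,0,0]],
    [1,[0,0,0],[0,0,0]],
    [1,[0,0,0],[0,0,0]],
    [1,[0,0,0],[0,0,0]],
    [1,[0,0,0],[0,0,0]],
    [1,[0,0,0],[0,0,0]],
  ],
  squeeze=70,
)

```text
t: 3.82
tool_pos: [0.5423, -0.21, 0.1596]
tool_rot: [2.219, 2.222, 0.0]
contact_force: [-0.4, 0.6, 5.0]
opening: 0.0105
grip_force: 69.4
```

Call:
jog_arm(
  deltas=[
    [1,[0,0,0.02],[0,0,0]],
    [1,[0,0,0.045],[0,0,0]],
    [1,[0,0,0.075],[0,0,0]],
    [1,[0,0,0.11],[0,0,0]],
    [1,[0,0,0.15],[0,0,0]],
    [1,[0,0,0.19],[0,0,0]],
    [1,[0,0,0.23],[0,0,0]],
    [1,[0,0,0.265],[0,0,0]],
    [1,[0,0,0.29],[0,0,0]],
    [1,[0,0,0.3],[0,0,0]],
    [1,[0,0,0.3],[0,0,0]],
    [1,[0,0,0.3],[0,0,0]],
  ],
)

```text
t: 4.82
tool_pos: [0.5418, -0.2096, 0.2785]
tool_rot: [-2.219, -2.223, 0.0]
contact_force: [0.6, -0.3, -0.7]
opening: 0.0109
grip_force: 68.8
```

```bash
python3 - <<'E'
from h import *
np.set_printoptions(precision=4,suppress=True)
a=[cv2.cvtColor(ctrl.get_image(n),cv2.COLOR_RGB2BGR) for n in("scene","side")]
o=ctrl.get_obs();print(o["t"],o["tool_pos"],o["contact_force"],o["opening"])
x,y,z=o["tool_pos"];b=[x,y,z+.0187-.165]
for I,n in zip(a,("scene","side")):
    cv2.imwrite(f"pics/{n}1.png",I);print(n,proj(n,[b,[x,y,b[2]+.065]]))
    for q in proj(n,[b,[x,y,b[2]+.065]]).round().astype(int):I[q[1],q[0]]=(0,0,255)
cv2.imwrite("pics/lift.png",np.hstack([cv2.resize(a[0][40:190,190:320],None,fx=3,fy=3),cv2.resize(a[1][40:190,230:360],None,fx=3,fy=3)]))
E
```

```text
4.9167 [ 0.5414 -0.2094  0.2774] [ 0.4521 -0.2796 -0.629 ] 0.010977980958952947
scene [[258.3468 131.6947]
 [256.6758 104.0304]]
side [[297.673  129.7978]
 [298.0893  99.8114]]
```

View pics/lift.png

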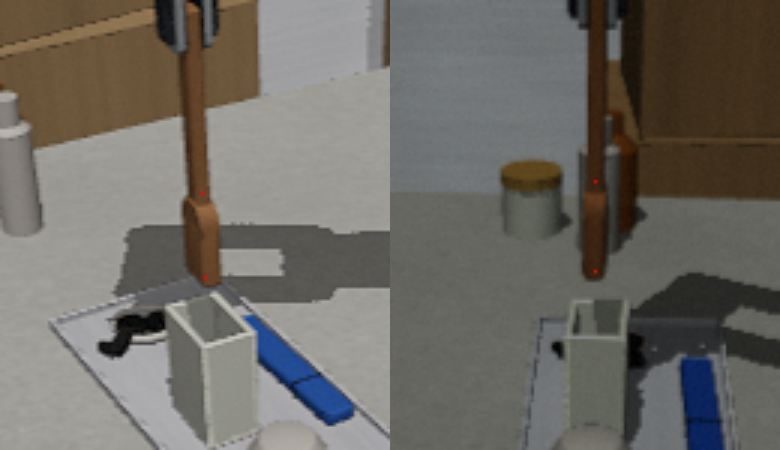

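The spoon is held straight, with its bottom at about (205, 278) in the scene crop, right on the predicted mark. The cup stands unmoved. Now I carry the spoon to the middle of the bowl and lower it.

Call:
jog_arm(
  deltas=[
    [1,[0,0.03,0],[0,0,0]],
    [1,[0,0.09,0],[0,0,0]],
    [1,[-0.005,0.17,0],[0,0,0]],
    [1,[-0.01,0.265,0],[0,0,0]],
    [1,[-0.015,0.365,0],[0,0,0]],
    [1,[-0.02,0.465,0],[0,0,0]],
    [1,[-0.025,0.565,0],[0,0,0]],
    [1,[-0.03,0.665,0],[0,0,0]],
    [1,[-0.035,0.765,0],[0,0,0]],
    [1,[-0.0375,0.85,0],[0,0,0]],
    [1,[-0.0375,0.93,0],[0,0,0]],
    [1,[-0.0375,0.974,0],[0,0,0]],
  ],
)

```text
t: 5.92
tool_pos: [0.5254, 0.1838, 0.2781]
tool_rot: [-2.215, -2.225, 0.0]
contact_force: [0.6, -0.7, -0.1]
opening: 0.0106
grip_force: 68.8
```

Call:
jog_arm(
  deltas=[
    [1,[0,0,0],[0,0,0]],
    [1,[0,0,0],[0,0,0]],
    [1,[0,0,-0.03],[0,0,0]],
    [1,[0,0,-0.07],[0,0,0]],
    [1,[0,0,-0.12],[0,0,0]],
    [1,[0,0,-0.17],[0,0,0]],
    [1,[0,0,-0.22],[0,0,0]],
    [1,[0,0,-0.255],[0,0,0]],
    [1,[0,0,-0.28],[0,0,0]],
    [1,[0,0,-0.292],[0,0,0]],
    [1,[0,0,-0.292],[0,0,0]],
    [1,[0,0,-0.292],[0,0,0]],
  ],
)

```text
t: 6.92
tool_pos: [0.5274, 0.1797, 0.1628]
tool_rot: [2.22, 2.222, 0.001]
contact_force: [-0.6, 0.0, -0.2]
opening: 0.0108
grip_force: 68.8
```

```bash
python3 - <<'E'
from h import *
a=[cv2.cvtColor(ctrl.get_image(n),cv2.COLOR_RGB2BGR) for n in("scene","side")]
o=ctrl.get_obs();print(o["t"],o["tool_pos"],o["contact_force"],o["q"])
cv2.imwrite("pics/in.png",np.hstack([cv2.resize(a[0][180:340,300:435],None,fx=2.9,fy=2.9),cv2.resize(a[1][190:350,220:355],None,fx=2.9,fy=2.9)]))
for k in range(24):
    t=k*np.pi/12;print(k,round(.12*np.cos(t)-.12,3),round(.12*np.sin(t),3))
E
```

```text
7.0167 [0.52785914 0.17999666 0.1636411 ] [-0.16258361 -0.20167845  0.01673472] [ 1.95196026e-01 -7.56034090e-02  1.82005559e+00 -1.51869560e-05
  1.39459957e+00  1.93824093e-01]
0 0.0 0.0
1 -0.004 0.031
2 -0.016 0.06
3 -0.035 0.085
4 -0.06 0.104
5 -0.089 0.116
6 -0.12 0.12
7 -0.151 0.116
8 -0.18 0.104
9 -0.205 0.085
10 -0.224 0.06
11 -0.236 0.031
12 -0.24 0.0
13 -0.236 -0.031
14 -0.224 -0.06
15 -0.205 -0.085
16 -0.18 -0.104
17 -0.151 -0.116
18 -0.12 -0.12
19 -0.089 -0.116
20 -0.06 -0.104
21 -0.035 -0.085
22 -0.016 -0.06
23 -0.004 -0.031
```

View pics/in.png

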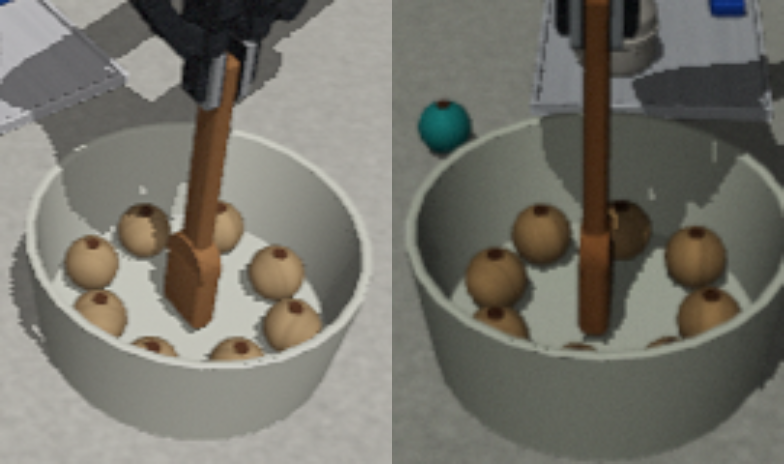

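The spoon head hangs in the clear middle of the bowl, about (190, 290) in the left crop, with all eight balls around it. I lower it 5 mm more, then spiral out to a radius of 48 mm.

Call:
jog_arm(
  deltas=[
    [1,[-0.01,-0.003,-0.006],[0,0,0]],
    [1,[-0.017,-0.01,-0.0125],[0,0,0]],
    [1,[-0.021,-0.021,-0.0125],[0,0,0]],
    [1,[-0.02,-0.035,-0.0125],[0,0,0]],
    [1,[-0.013,-0.048,-0.0125],[0,0,0]],
    [1,[0,-0.06,-0.0125],[0,0,0]],
    [1,[0.018,-0.068,-0.0125],[0,0,0]],
    [1,[0.04,-0.069,-0.0125],[0,0,0]],
    [1,[0.064,-0.064,-0.0125],[0,0,0]],
    [1,[0.087,-0.05,-0.0125],[0,0,0]],
    [1,[0.106,-0.028,-0.0125],[0,0,0]],
    [1,[0.12,0,-0.0125],[0,0,0]],
  ],
)

```text
t: 8.02
tool_pos: [0.5737, 0.1801, 0.1561]
tool_rot: [-2.218, -2.22, 0.01]
contact_force: [-9.0, -1.4, 3.2]
opening: 0.0107
grip_force: 70.7
```

Call:
jog_arm(
  deltas=[
    [1,[-0.004,0.031,0],[0,0,0]],
    [1,[-0.016,0.06,0],[0,0,0]],
    [1,[-0.035,0.085,0],[0,0,0]],
    [1,[-0.06,0.104,0],[0,0,0]],
    [1,[-0.089,0.116,0],[0,0,0]],
    [1,[-0.12,0.12,0],[0,0,0]],
    [1,[-0.151,0.116,0],[0,0,0]],
    [1,[-0.18,0.104,0],[0,0,0]],
    [1,[-0.205,0.085,0],[0,0,0]],
    [1,[-0.224,0.06,0],[0,0,0]],
    [1,[-0.236,0.031,0],[0,0,0]],
    [1,[-0.24,0,0],[0,0,0]],
  ],
)

```text
t: 9.02
tool_pos: [0.48, 0.181, 0.1585]
tool_rot: [2.218, 2.223, 0.012]
contact_force: [4.0, 6.2, 0.9]
opening: 0.0106
grip_force: 69.2
```

Call:
jog_arm(
  deltas=[
    [1,[0.004,-0.031,0],[0,0,0]],
    [1,[0.016,-0.06,0],[0,0,0]],
    [1,[0.035,-0.085,0],[0,0,0]],
    [1,[0.06,-0.104,0],[0,0,0]],
    [1,[0.089,-0.116,0],[0,0,0]],
    [1,[0.12,-0.12,0],[0,0,0]],
    [1,[0.151,-0.116,0],[0,0,0]],
    [1,[0.18,-0.104,0],[0,0,0]],
    [1,[0.205,-0.085,0],[0,0,0]],
    [1,[0.224,-0.06,0],[0,0,0]],
    [1,[0.236,-0.031,0],[0,0,0]],
    [1,[0.24,0,0],[0,0,0]],
  ],
)

```text
t: 10.02
tool_pos: [0.5738, 0.1772, 0.1559]
tool_rot: [-2.219, -2.221, 0.017]
contact_force: [-6.0, -4.1, 8.3]
opening: 0.0103
grip_force: 71.1
```

```bash
python3 - <<'E'
from h import *
a=[cv2.cvtColor(ctrl.get_image(n),cv2.COLOR_RGB2BGR) for n in("scene","side")]
o=ctrl.get_obs();print(o["t"],o["tool_pos"],o["contact_force"])
R={}
for n,I in zip(("scene","side"),a):cv2.imwrite(f"pics/{n}2.png",I);R[n]=ridge(f"pics/{n}2.png")
f=lambda p:-sum(np.clip(samp(R[n],proj(n,circ(p))),-20,20).mean() for n in R)
r=DE(f,[(.5,.55),(.15,.21)],seed=0);print("bowl",r.x,r.fun)
cv2.imwrite("pics/stir.png",np.hstack([cv2.resize(a[0][180:340,300:435],None,fx=2.9,fy=2.9),cv2.resize(a[1][190:350,220:355],None,fx=2.9,fy=2.9)]))
E
```

```text
10.1167 [0.57374182 0.17827466 0.15589613] [-4.09031409 -1.61693791  5.24885116]
bowl [0.52720593 0.17893121] -31.342777252197266
```

View pics/stir.png

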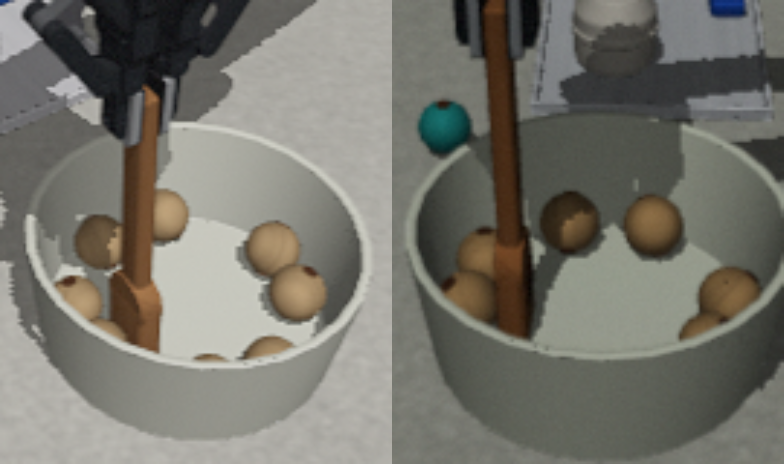

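After one turn the head is at (135, 320) in the left crop and the balls are being pushed round. The bowl has not moved. Forces are mild, but the head sits close to the floor, so I raise it 2 mm and stir on at a radius of 45 mm.

Call:
jog_arm(
  deltas=[
    [1,[-0.0115,0.029,0.006],[0,0,0]],
    [1,[-0.0225,0.056,0.006],[0,0,0]],
    [1,[-0.0405,0.08,0.006],[0,0,0]],
    [1,[-0.0635,0.097,0.006],[0,0,0]],
    [1,[-0.0905,0.109,0.006],[0,0,0]],
    [1,[-0.12,0.1125,0.006],[0,0,0]],
    [1,[-0.1495,0.109,0.006],[0,0,0]],
    [1,[-0.1765,0.097,0.006],[0,0,0]],
    [1,[-0.1995,0.08,0.006],[0,0,0]],
    [1,[-0.2175,0.056,0.006],[0,0,0]],
    [1,[-0.2285,0.029,0.006],[0,0,0]],
    [1,[-0.2325,0,0.006],[0,0,0]],
  ],
)

```text
t: 11.12
tool_pos: [0.4814, 0.1803, 0.16]
tool_rot: [-2.218, -2.224, -0.005]
contact_force: [4.2, 0.6, -0.4]
opening: 0.0108
grip_force: 69.4
```

Call:
jog_arm(
  deltas=[
    [1,[0.004,-0.029,0],[0,0,0]],
    [1,[0.015,-0.056,0],[0,0,0]],
    [1,[0.033,-0.08,0],[0,0,0]],
    [1,[0.056,-0.097,0],[0,0,0]],
    [1,[0.083,-0.109,0],[0,0,0]],
    [1,[0.113,-0.1125,0],[0,0,0]],
    [1,[0.142,-0.109,0],[0,0,0]],
    [1,[0.169,-0.097,0],[0,0,0]],
    [1,[0.192,-0.08,0],[0,0,0]],
    [1,[0.21,-0.056,0],[0,0,0]],
    [1,[0.221,-0.029,0],[0,0,0]],
    [1,[0.225,0,0],[0,0,0]],
  ],
)

```text
t: 12.12
tool_pos: [0.5697, 0.1789, 0.1574]
tool_rot: [-2.217, -2.221, 0.016]
contact_force: [-7.7, -2.3, 0.6]
opening: 0.0108
grip_force: 70.6
```

Call:
jog_arm(
  deltas=[
    [1,[-0.004,0.029,0],[0,0,0]],
    [1,[-0.015,0.056,0],[0,0,0]],
    [1,[-0.033,0.08,0],[0,0,0]],
    [1,[-0.056,0.097,0],[0,0,0]],
    [1,[-0.083,0.109,0],[0,0,0]],
    [1,[-0.113,0.1125,0],[0,0,0]],
    [1,[-0.142,0.109,0],[0,0,0]],
    [1,[-0.169,0.097,0],[0,0,0]],
    [1,[-0.192,0.08,0],[0,0,0]],
    [1,[-0.21,0.056,0],[0,0,0]],
    [1,[-0.221,0.029,0],[0,0,0]],
    [1,[-0.225,0,0],[0,0,0]],
  ],
)

```text
t: 13.12
tool_pos: [0.4844, 0.1814, 0.1617]
tool_rot: [2.216, 2.221, 0.018]
contact_force: [7.0, 2.9, 0.5]
opening: 0.0102
grip_force: 69.9
```

Call:
jog_arm(
  deltas=[
    [1,[0.004,-0.029,0],[0,0,0]],
    [1,[0.015,-0.056,0],[0,0,0]],
    [1,[0.033,-0.08,0],[0,0,0]],
    [1,[0.056,-0.097,0],[0,0,0]],
    [1,[0.083,-0.109,0],[0,0,0]],
    [1,[0.113,-0.1125,0],[0,0,0]],
    [1,[0.142,-0.109,0],[0,0,0]],
    [1,[0.169,-0.097,0],[0,0,0]],
    [1,[0.192,-0.08,0],[0,0,0]],
    [1,[0.21,-0.056,0],[0,0,0]],
    [1,[0.221,-0.029,0],[0,0,0]],
    [1,[0.225,0,0],[0,0,0]],
  ],
)

```text
t: 14.12
tool_pos: [0.5713, 0.1801, 0.158]
tool_rot: [-2.219, -2.221, 0.007]
contact_force: [-5.2, -2.3, 0.2]
opening: 0.0109
grip_force: 69.0
```

Call:
jog_arm(
  deltas=[
    [1,[-0.004,0.029,0],[0,0,0]],
    [1,[-0.015,0.056,0],[0,0,0]],
    [1,[-0.033,0.08,0],[0,0,0]],
    [1,[-0.056,0.097,0],[0,0,0]],
    [1,[-0.083,0.109,0],[0,0,0]],
    [1,[-0.113,0.1125,0],[0,0,0]],
    [1,[-0.142,0.109,0],[0,0,0]],
    [1,[-0.169,0.097,0],[0,0,0]],
    [1,[-0.192,0.08,0],[0,0,0]],
    [1,[-0.21,0.056,0],[0,0,0]],
    [1,[-0.221,0.029,0],[0,0,0]],
    [1,[-0.225,0,0],[0,0,0]],
  ],
)

```text
t: 15.12
tool_pos: [0.4849, 0.1807, 0.1625]
tool_rot: [2.213, 2.219, 0.018]
contact_force: [5.8, 1.3, -0.1]
opening: 0.0106
grip_force: 69.5
```

Call:
jog_arm(
  deltas=[
    [1,[0.004,-0.029,0],[0,0,0]],
    [1,[0.015,-0.056,0],[0,0,0]],
    [1,[0.033,-0.08,0],[0,0,0]],
    [1,[0.056,-0.097,0],[0,0,0]],
    [1,[0.083,-0.109,0],[0,0,0]],
    [1,[0.113,-0.1125,0],[0,0,0]],
    [1,[0.142,-0.109,0],[0,0,0]],
    [1,[0.169,-0.097,0],[0,0,0]],
    [1,[0.192,-0.08,0],[0,0,0]],
    [1,[0.21,-0.056,0],[0,0,0]],
    [1,[0.221,-0.029,0],[0,0,0]],
    [1,[0.225,0,0],[0,0,0]],
  ],
)

```text
t: 16.12
tool_pos: [0.5725, 0.1795, 0.158]
tool_rot: [2.221, 2.222, -0.004]
contact_force: [-2.6, -2.7, -0.6]
opening: 0.0106
grip_force: 69.6
```

Four turns are done. Now back to the middle, lift out, and check the spoon's pose in the grip.

Call:
jog_arm(
  deltas=[
    [1,[-0.03,0,0],[0,0,0]],
    [1,[-0.07,0,0],[0,0,0]],
    [1,[-0.1,0,0],[0,0,0]],
    [1,[-0.1125,0,0.01],[0,0,0]],
    [1,[-0.1125,0,0.04],[0,0,0]],
    [1,[-0.1125,0,0.08],[0,0,0]],
    [1,[-0.1125,0,0.13],[0,0,0]],
    [1,[-0.1125,0,0.19],[0,0,0]],
    [1,[-0.1125,0,0.25],[0,0,0]],
    [1,[-0.1125,0,0.29],[0,0,0]],
    [1,[-0.1125,0,0.3085],[0,0,0]],
    [1,[-0.1125,0,0.3085],[0,0,0]],
  ],
)

```text
t: 17.12
tool_pos: [0.5288, 0.1802, 0.2867]
tool_rot: [2.217, 2.22, 0.008]
contact_force: [0.1, -0.1, -0.9]
opening: 0.0104
grip_force: 69.5
```

Call:
jog_arm(
  deltas=[
    [1,[0,-0.03,0],[0,0,0]],
    [1,[0,-0.09,0],[0,0,0]],
    [1,[0.005,-0.17,0],[0,0,0]],
    [1,[0.01,-0.265,0],[0,0,0]],
    [1,[0.015,-0.365,0],[0,0,0]],
    [1,[0.02,-0.465,0],[0,0,0]],
    [1,[0.025,-0.565,0],[0,0,0]],
    [1,[0.03,-0.665,0],[0,0,0]],
    [1,[0.0325,-0.765,0],[0,0,0]],
    [1,[0.0325,-0.85,0],[0,0,0]],
    [1,[0.0325,-0.93,0],[0,0,0]],
    [1,[0.0325,-0.97,0],[0,0,0]],
  ],
)

```text
t: 18.12
tool_pos: [0.5383, -0.212, 0.2804]
tool_rot: [-2.222, -2.217, 0.004]
contact_force: [-0.2, 1.0, -1.1]
opening: 0.0111
grip_force: 69.5
```

Call:
jog_arm(
  deltas=[
    [1,[0,0,0],[0,0,0]],
    [1,[0,0,0],[0,0,0]],
    [1,[0,0,0],[0,0,0]],
  ],
)

```text
t: 18.37
tool_pos: [0.5396, -0.2073, 0.282]
tool_rot: [-2.218, -2.222, 0.0]
contact_force: [1.4, 0.7, -0.3]
opening: 0.0108
grip_force: 69.5
```

```bash
python3 - <<'E'
from h import *
np.set_printoptions(precision=4,suppress=True)
a=[cv2.cvtColor(ctrl.get_image(n),cv2.COLOR_RGB2BGR) for n in("scene","side")]
o=ctrl.get_obs();print(o["t"],o["tool_pos"],o["tool_rot"],o["contact_force"])
x,y,z=o["tool_pos"];b=[x,y,z+.0187-.165]
R={}
for I,n in zip(a,("scene","side")):
    cv2.imwrite(f"pics/{n}3.png",I);R[n]=ridge(f"pics/{n}3.png")
    for q in proj(n,[b,[x,y,b[2]+.065]]).round().astype(int):I[q[1],q[0]]=(0,0,255)
f=lambda p:-sum(np.clip(samp(R[n],proj(n,circ(p))),-20,20).mean() for n in R)
print("bowl",DE(f,[(.5,.55),(.15,.21)],seed=0).x)
f=lambda p:-sum(np.clip(samp(R[n],proj(n,rect(p))),-20,20).mean() for n in R)
print("cup",DE(f,[(.52,.56),(-.23,-.18),(-.3,.3)],seed=0,popsize=40).x)
A=[cv2.resize(a[0][60:160,210:330],None,fx=3.3,fy=3.3),cv2.resize(a[1][60:160,240:360],None,fx=3.3,fy=3.3)]
B=[cv2.resize(a[0][220:310,305:425],None,fx=3.3,fy=2.9),cv2.resize(a[1][225:315,225:345],None,fx=3.3,fy=2.9)]
cv2.imwrite("pics/back.png",np.vstack([np.hstack(A)[:330],np.hstack(B)[:261]]))
E
```

```text
18.4667 [ 0.5399 -0.2068  0.2826] [-2.2175 -2.2246 -0.0002] [-0.2125 -0.5819 -1.4193]
bowl [0.5316 0.1916]
cup [ 0.5391 -0.205  -0.0529]
```

View pics/back.png

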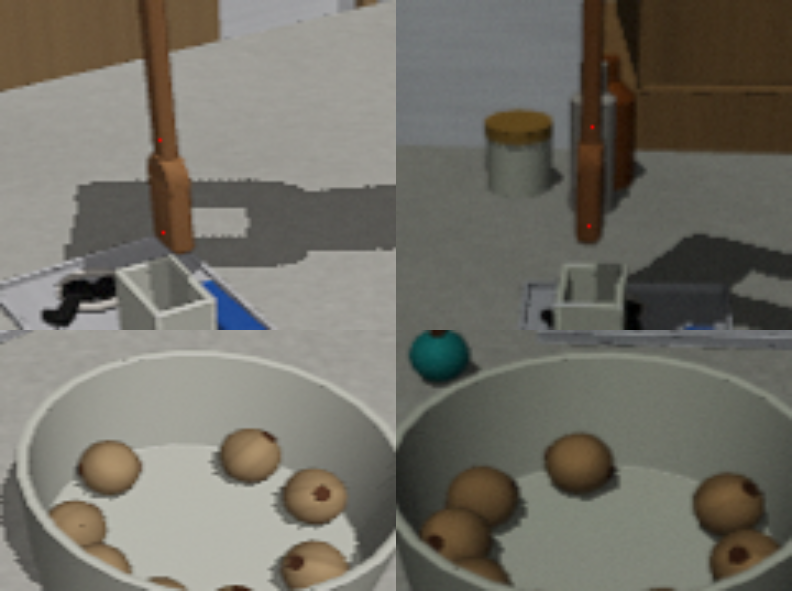

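All eight balls are in the bowl. In the left crop the head bottom is at about (182, 245), while the untilted prediction was (163, 232). So the spoon has tilted or slipped a little in the grip, and I'll fit its pose.

```bash
cat > fit.py <<'E'
from h import *
from scipy.spatial.transform import Rotation as Ro
np.set_printoptions(precision=4,suppress=True)
def box(w,t,z0,z1):return np.array([[x,y,z] for x in(-t/2,t/2) for y in(-w/2,w/2) for z in(z0,z1)])
HEAD,HAN=box(.034,.016,0,.065),box(.018,.012,.06,.15)
def fit(tag,g,rois):
    M={}
    for n,(x0,x1,y0,y1) in rois.items():
        I=cv2.GaussianBlur(cv2.imread(f"pics/{n}{tag}.png"),(0,0),.5).astype(int);m=np.zeros(I.shape[:2],np.uint8)
        m[y0:y1,x0:x1]=(I[y0:y1,x0:x1,2]-I[y0:y1,x0:x1,0]>22);M[n]=cv2.resize(m,None,fx=4,fy=4,interpolation=0)
    def cost(p):
        s,a,e,dx,dy=p;R=Ro.from_euler("xy",[a,e]).as_matrix();c=0
        for n,(x0,x1,y0,y1) in rois.items():
            m=np.zeros_like(M[n])
            for B in(HEAD,HAN):
                uv=proj(n,(B-[0,0,.165-s])@R.T+g+[dx,dy,0])
                cv2.fillConvexPoly(m,cv2.convexHull(((uv+.5)*4).round().astype(np.int32)),1)
            m[:y0*4]=0;m[y1*4:]=0;m[:,:x0*4]=0;m[:,x1*4:]=0
            c+=(m!=M[n]).sum()/M[n].sum()
        return c
    r=DE(cost,[(-.02,.02),(-.25,.25),(-.06,.06),(-.003,.003),(-.004,.004)],seed=1,popsize=20,maxiter=150,tol=1e-4)
    s,a,e,dx,dy=r.x;b=Ro.from_euler("xy",[a,e]).as_matrix()@[0,0,-(.165-s)]+g+[dx,dy,0]
    print(tag,"slip,tiltx,tilty,dx,dy",r.x,r.fun,"bottom",b,"rel g",b-g)
E
python3 - <<'E'
from fit import *
fit("1",np.array([.5418,-.2096,.2781+.0187]),{"scene":(244,275,75,137),"side":(290,305,90,135)})
fit("3",np.array([.5399,-.2068,.2826+.0187]),{"scene":(244,275,85,140),"side":(290,304,90,138)})
for t in "03":
    R={n:ridge(f"pics/{n}{t}.png") for n in("scene","side")}
    f=lambda p:-sum(np.clip(samp(R[n],proj(n,circ(p))),-20,20).mean() for n in R)
    r=DE(f,[(.5,.55),(.15,.21)],seed=3,popsize=60);print("bowl",t,r.x,r.fun,f([.527,.1791]))
E
```

```text
1 slip,tiltx,tilty,dx,dy [-0.0019 -0.0275  0.0094  0.0014 -0.0026] 0.5438883508577753 bottom [ 0.5416 -0.2168  0.13  ] rel g [-0.0002 -0.0072 -0.1668]
3 slip,tiltx,tilty,dx,dy [ 0.0003  0.1087  0.0001  0.0001 -0.0014] 0.4364236022380331 bottom [ 0.54   -0.1903  0.1376] rel g [ 0.0001  0.0165 -0.1637]
bowl 0 [0.5269 0.1791] -37.107295989990234 -37.088684
bowl 3 [0.5316 0.1916] -37.63142395019531 0.87674445
```

The fit shows the head tilted about 6° towards +y in the grip, so I tilt the tool back by 6° to bring the spoon upright. Then I'll refit, using background subtraction.

Call:
jog_arm(
  deltas=[
    [1,[0,0,0],[-0.011,0,0]],
    [1,[0,0,0],[-0.022,0,0]],
    [1,[0,0,0],[-0.033,0,0]],
    [1,[0,0,0],[-0.033,0,0]],
    [1,[0,0,0],[-0.033,0,0]],
    [1,[0,0,0],[-0.033,0,0]],
  ],
)

```text
t: 18.97
tool_pos: [0.5401, -0.2075, 0.2831]
tool_rot: [2.166, 2.171, -0.112]
contact_force: [-0.4, -1.3, 0.3]
opening: 0.0107
grip_force: 69.6
```

```bash
sed -i 's/m\[y0:y1,x0:x1\]=.*;M\[n\]/J=cv2.GaussianBlur(cv2.imread(f"pics\/{n}2.png"),(0,0),.5).astype(int);D=(I[...,2]-I[...,0])-(J[...,2]-J[...,0]);m[y0:y1,x0:x1]=np.abs(D[y0:y1,x0:x1])>9;M[n]/' fit.py
python3 - <<'E'
from fit import *
for n in("scene","side"):cv2.imwrite(f"pics/{n}4.png",cv2.cvtColor(ctrl.get_image(n),cv2.COLOR_RGB2BGR))
o=ctrl.get_obs();print(o["t"],o["tool_pos"],o["tool_rot"]);R=Ro.from_rotvec(o["tool_rot"]).as_matrix();g=o["tool_pos"]-.0187*R[:,2];print("g",g,R[:,2])
roi={"scene":(240,285,85,145),"side":(280,315,85,142)}
fit("1",np.array([.5416,-.2095,.2778+.0187]),roi)
fit("3",np.array([.5399,-.2068,.2826+.0187]),roi)
fit("4",g,roi)
E
```

```text
19.0667 [ 0.54   -0.208   0.2829] [ 2.1666  2.1701 -0.1121]
g [ 0.54   -0.2061  0.3015] [ 0.0001 -0.1031 -0.9947]
1 slip,tiltx,tilty,dx,dy [-0.0005 -0.0101  0.0088  0.0013 -0.0023] 0.4960977838028999 bottom [ 0.5414 -0.2135  0.131 ] rel g [-0.0002 -0.004  -0.1655]
3 slip,tiltx,tilty,dx,dy [ 0.0002  0.1081  0.0003  0.0007 -0.0014] 0.4788555802046306 bottom [ 0.5405 -0.1905  0.1375] rel g [ 0.0006  0.0163 -0.1638]
4 slip,tiltx,tilty,dx,dy [-0.0008 -0.0306 -0.0027  0.0003  0.0023] 0.5265043948613928 bottom [ 0.5408 -0.2089  0.1358] rel g [ 0.0008 -0.0028 -0.1657]
```

The spoon is upright again, with its bottom at (0.541, -0.209), well within the cup's ±8/±10 mm clearance. Now I lower it into the cup.

Call:
jog_arm(
  deltas=[
    [1,[-0.0035,0.005,-0.02],[0,0,0]],
    [1,[-0.0035,0.005,-0.04],[0,0,0]],
    [1,[-0.0035,0.005,-0.06],[0,0,0]],
    [1,[-0.0035,0.005,-0.075],[0,0,0]],
    [1,[-0.0035,0.005,-0.09],[0,0,0]],
    [1,[-0.0035,0.005,-0.105],[0,0,0]],
    [1,[-0.0035,0.005,-0.12],[0,0,0]],
    [1,[-0.0035,0.005,-0.135],[0,0,0]],
    [1,[-0.0035,0.005,-0.15],[0,0,0]],
    [1,[-0.0035,0.005,-0.15],[0,0,0]],
  ],
)

```text
t: 19.9
tool_pos: [0.5378, -0.2058, 0.221]
tool_rot: [2.168, 2.172, -0.114]
contact_force: [0.4, 0.7, -0.7]
opening: 0.0109
grip_force: 69.6
```

Call:
jog_arm(
  deltas=[
    [1,[0,0,-0.02],[0,0,0]],
    [1,[0,0,-0.04],[0,0,0]],
    [1,[0,0,-0.06],[0,0,0]],
    [1,[0,0,-0.08],[0,0,0]],
    [1,[0,0,-0.1],[0,0,0]],
    [1,[0,0,-0.12],[0,0,0]],
    [1,[0,0,-0.135],[0,0,0]],
    [1,[0,0,-0.145],[0,0,0]],
    [1,[0,0,-0.15],[0,0,0]],
    [1,[0,0,-0.15],[0,0,0]],
    [1,[0,0,-0.15],[0,0,0]],
  ],
)

```text
t: 20.82
tool_pos: [0.5387, -0.2062, 0.1632]
tool_rot: [2.166, 2.169, -0.112]
contact_force: [-1.1, 0.4, 0.4]
opening: 0.0108
grip_force: 69.6
```

```bash
python3 - <<'E'
from fit import *
a=[]
for n in("scene","side"):
    I=cv2.cvtColor(ctrl.get_image(n),cv2.COLOR_RGB2BGR);cv2.imwrite(f"pics/{n}5.png",I);a.append(I)
o=ctrl.get_obs();print(o["t"],o["tool_pos"],o["contact_force"],o["wrist_torque"])
R={n:ridge(f"pics/{n}5.png") for n in("scene","side")}
f=lambda p:-sum(np.clip(samp(R[n],proj(n,rect(p))),-20,20).mean() for n in R)
print("cup",DE(f,[(.52,.56),(-.23,-.18),(-.3,.3)],seed=0,popsize=40).x)
c=[cv2.resize(a[0][70:200,200:320],None,fx=3.3,fy=3.3),cv2.resize(a[1][70:200,240:360],None,fx=3.3,fy=3.3)]
cv2.imwrite("pics/ins.png",np.hstack(c))
E
```

```text
20.9167 [ 0.5389 -0.2063  0.1636] [-0.6137 -0.5011  0.3388] [0.0789 0.0283 0.034 ]
cup [ 0.5397 -0.2043 -0.0314]
```

No contact so far, and the bottom is about 4 mm above the cup floor. I lower the last bit, then release.

Call:
jog_arm(
  deltas=[
    [1,[0,0,-0.004],[0,0,0]],
    [1,[0,0,-0.008],[0,0,0]],
    [1,[0,0,-0.01],[0,0,0]],
    [1,[0,0,-0.01],[0,0,0]],
    [1,[0,0,-0.01],[0,0,0]],
  ],
)

```text
t: 21.33
tool_pos: [0.5389, -0.2064, 0.1598]
tool_rot: [2.166, 2.169, -0.112]
contact_force: [-0.2, 0.2, 3.2]
opening: 0.0103
grip_force: 70.2
```

Call:
jog_arm(
  deltas=[
    [0.7,[0,0,0],[0,0,0]],
    [0.5,[0,0,0],[0,0,0]],
    [0.3,[0,0,0],[0,0,0]],
    [0,[0,0,0],[0,0,0]],
    [-0.5,[0,0,0],[0,0,0]],
    [-1,[0,0,0],[0,0,0]],
    [-1,[0,0,0],[0,0,0]],
    [-1,[0,0,0],[0,0,0]],
    [-1,[0,0,0],[0,0,0]],
    [-1,[0,0,0],[0,0,0]],
    [-1,[0,0,0],[0,0,0]],
    [-1,[0,0,0],[0,0,0]],
  ],
)

```text
t: 22.33
tool_pos: [0.5385, -0.2061, 0.1589]
tool_rot: [2.167, 2.17, -0.113]
contact_force: [0.3, 0.4, -0.0]
opening: 0.0856
grip_force: 0.0
```

Call:
jog_arm(
  deltas=[
    [-1,[0,0,0.03],[0,0,0]],
    [-1,[0,0,0.08],[0,0,0]],
    [-1,[0,0,0.16],[0,0,0]],
    [-1,[0,0,0.24],[0,0,0]],
    [-1,[0,0,0.32],[0,0,0]],
    [-1,[0,0,0.4],[0,0,0]],
    [-1,[0,0,0.4],[0.033,0,0]],
    [-1,[0,0,0.4],[0.033,0,0]],
    [-1,[0,0,0.4],[0.033,0,0]],
  ],
)

```text
t: 23.08
tool_pos: [0.5385, -0.2071, 0.3197]
tool_rot: [2.221, 2.22, -0.001]
contact_force: [-0.2, 0.7, -0.0]
opening: 0.0853
grip_force: 0.0
```

```bash
python3 - <<'E'
from fit import *
a=[]
for n in("scene","side"):
    I=cv2.cvtColor(ctrl.get_image(n),cv2.COLOR_RGB2BGR);cv2.imwrite(f"pics/{n}6.png",I);a.append(I)
o=ctrl.get_obs();print(o["t"],o["tool_pos"],o["tool_rot"],o["contact_force"])
R={n:ridge(f"pics/{n}6.png") for n in("scene","side")}
for ns in(["scene"],["side"],["scene","side"]):
    f=lambda p:-sum(np.clip(samp(R[n],proj(n,rect(p))),-20,20).mean() for n in ns)
    print("cup",DE(f,[(.52,.56),(-.23,-.18),(-.3,.3)],seed=0,popsize=40).x)
    f=lambda p:-sum(np.clip(samp(R[n],proj(n,circ(p))),-20,20).mean() for n in ns)
    r=DE(f,[(.5,.56),(.15,.22)],seed=3,popsize=60);print("bowl",ns,r.x,r.fun)
# handle mask columns
for n,(x0,x1,y0,y1) in {"scene":(248,270,98,150),"side":(288,306,96,150)}.items():
    I=a[0 if n=="scene" else 1].astype(int);m=I[...,2]-I[...,0]>22
    print(n,[(y,round(float((np.where(m[y,x0:x1])[0]+x0).mean()),1)) for y in range(y0,y1,10) if m[y,x0:x1].any()])
c=[cv2.resize(a[0][80:330,200:435],None,fx=1.7,fy=2),cv2.resize(a[1][80:330,180:415],None,fx=1.7,fy=2)]
cv2.imwrite("pics/rel.png",np.hstack(c))
E
```

```text
23.1833 [ 0.538  -0.2059  0.3177] [-2.219  -2.2218  0.0022] [-0.4862  0.291  -1.6781]
cup [ 0.5418 -0.2065  0.0768]
bowl ['scene'] [0.533  0.1919] -19.56452178955078
cup [ 0.5389 -0.2052 -0.0024]
bowl ['side'] [0.5309 0.1921] -19.014442443847656
cup [ 0.5395 -0.2052 -0.0309]
bowl ['scene', 'side'] [0.5317 0.1917] -37.601497650146484
scene [(108, 258.0), (118, 259.0), (128, 260.0), (138, 260.0), (148, 261.0)]
side [(96, 299.5), (106, 299.0), (116, 299.0), (126, 299.0), (136, 299.0), (146, 298.0)]
```

View pics/rel.png

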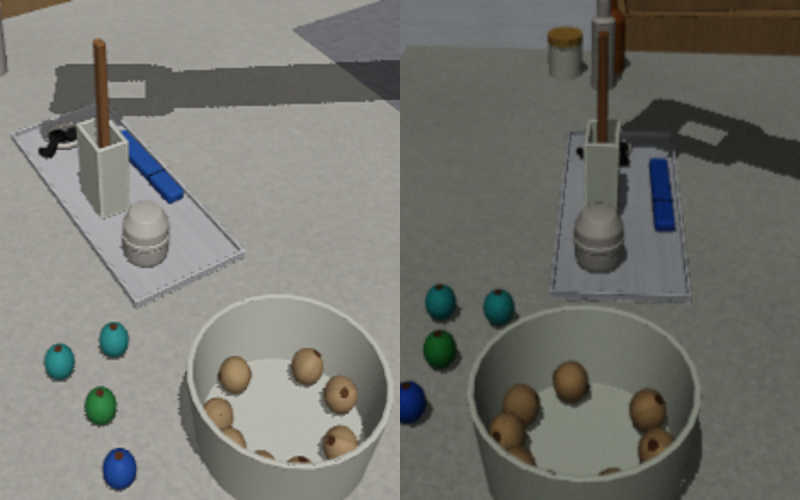

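The spoon stands in the cup, (100, 90) in the left half, and the cup and bystanders are unmoved with all balls in the bowl. Stirring shifted the bowl about 13 mm, from (0.527, 0.179) to (0.532, 0.192). I'll nudge it back gently with the closed fingers from the far side.

Call:
jog_arm(
  deltas=[
    [1,[0.05,0.95,0],[0,0,0]],
    [1,[0.05,0.95,0],[0,0,0]],
    [1,[0.05,0.95,0],[0,0,0]],
    [1,[0.05,0.95,0],[0,0,0]],
    [1,[0.05,0.95,0],[0,0,0]],
    [1,[0.05,0.95,0],[0,0,0]],
    [1,[0.05,0.95,0],[0,0,0]],
    [1,[0.05,0.95,0],[0,0,0]],
    [1,[0.05,0.95,0],[0,0,0]],
    [1,[0.05,0.95,0],[0,0,0]],
    [1,[0.05,0.95,0],[0,0,0]],
  ],
)

```text
t: 24.1
tool_pos: [0.5573, 0.1766, 0.3172]
tool_rot: [-2.213, -2.228, 0.004]
contact_force: [-0.6, -0.2, -1.1]
opening: -0.0001
grip_force: 0.0
```

Call:
jog_arm(
  deltas=[
    [1,[0.04,0.1,0],[0,0,0]],
    [1,[0.04,0.2,0],[0,0,0]],
    [1,[0.04,0.3,0],[0,0,0]],
    [1,[0.04,0.4,0],[0,0,0]],
    [1,[0.04,0.4,0],[0,0,0]],
    [1,[0.04,0.4,-0.1],[0,0,0]],
    [1,[0.04,0.4,-0.2],[0,0,0]],
    [1,[0.04,0.4,-0.3],[0,0,0]],
    [1,[0.04,0.4,-0.4],[0,0,0]],
    [1,[0.04,0.4,-0.5],[0,0,0]],
    [1,[0.04,0.4,-0.59],[0,0,0]],
    [1,[0.04,0.4,-0.64],[0,0,0]],
  ],
)

```text
t: 25.1
tool_pos: [0.5713, 0.3304, 0.0564]
tool_rot: [-2.22, -2.22, 0.014]
contact_force: [-0.6, -0.5, -0.4]
opening: 0.0001
grip_force: 0.0
```

Call:
jog_arm(
  deltas=[
    [1,[0,0,0],[0,0,0]],
    [1,[0,0,0],[0,0,0]],
    [1,[-0.005,-0.013,0],[0,0,0]],
    [1,[-0.01,-0.026,0],[0,0,0]],
    [1,[-0.015,-0.04,0],[0,0,0]],
    [1,[-0.015,-0.04,0],[0,0,0]],
  ],
)

```text
t: 25.6
tool_pos: [0.5693, 0.3171, 0.065]
tool_rot: [2.22, 2.221, 0.004]
contact_force: [0.3, -0.3, 0.0]
opening: 0.0003
grip_force: 0.0
```

Call:
jog_arm(
  deltas=[
    [1,[-0.002,-0.01,0],[0,0,0]],
    [1,[-0.004,-0.02,0],[0,0,0]],
    [1,[-0.005,-0.03,0],[0,0,0]],
    [1,[-0.006,-0.04,0],[0,0,0]],
    [1,[-0.007,-0.047,0],[0,0,0]],
    [1,[-0.007,-0.053,0],[0,0,0]],
    [1,[-0.007,-0.059,0],[0,0,0]],
    [1,[-0.007,-0.059,0],[0,0,0]],
    [1,[-0.007,-0.059,0],[0,0,0]],
  ],
)

```text
t: 26.35
tool_pos: [0.5658, 0.2942, 0.0629]
tool_rot: [-2.22, -2.223, -0.0]
contact_force: [0.3, 0.2, 1.4]
opening: 0.0004
grip_force: 0.0
```

```bash
cat > bowl.py <<'E'
from h import *
np.set_printoptions(precision=4,suppress=True)
R={}
for n in("scene","side"):
    cv2.imwrite(f"pics/{n}7.png",cv2.cvtColor(ctrl.get_image(n),cv2.COLOR_RGB2BGR));R[n]=ridge(f"pics/{n}7.png")
o=ctrl.get_obs();print(o["t"],o["tool_pos"],o["contact_force"])
f=lambda p:-sum(np.clip(samp(R[n],proj(n,circ(p))),-20,20).mean() for n in R)
r=DE(f,[(.5,.56),(.15,.22)],seed=3,popsize=60);print("bowl",r.x,r.fun)
f=lambda p:-sum(np.clip(samp(R[n],proj(n,rect(p))),-20,20).mean() for n in R)
print("cup",DE(f,[(.52,.56),(-.23,-.18),(-.3,.3)],seed=0,popsize=40).x)
E
python3 bowl.py
```

```text
26.45 [0.5658 0.2944 0.0629] [ 0.0628  0.655  -0.1832]
bowl [0.5306 0.1915] -12.787442207336426
cup [ 0.5418 -0.208   0.0858]
```

Call:
jog_arm(
  deltas=[
    [1,[-0.001,-0.006,0],[0,0,0]],
    [1,[-0.002,-0.012,0],[0,0,0]],
    [1,[-0.003,-0.018,0],[0,0,0]],
    [1,[-0.004,-0.024,0],[0,0,0]],
    [1,[-0.005,-0.03,0],[0,0,0]],
    [1,[-0.005,-0.03,0],[0,0,0]],
    [1,[-0.005,-0.03,0],[0,0,0]],
  ],
)

```text
t: 27.03
tool_pos: [0.5637, 0.2821, 0.0629]
tool_rot: [-2.22, -2.223, -0.0]
contact_force: [0.5, -0.3, -0.1]
opening: -0.0001
grip_force: 0.0
```

```bash
python3 bowl.py
```

```text
27.1333 [0.5638 0.2823 0.063 ] [ 0.0369  0.4832 -0.8064]
bowl [0.5322 0.1918] -14.379735946655273
cup [ 0.5392 -0.2037 -0.0707]
```

Occlusion makes this fit unreliable, so I lift clear and measure again.

Call:
jog_arm(
  deltas=[
    [1,[0,0.03,0],[0,0,0]],
    [1,[0,0.06,0],[0,0,0]],
    [1,[0,0.1,0.06],[0,0,0]],
    [1,[0,0.15,0.16],[0,0,0]],
    [1,[-0.1,0.15,0.26],[0,0,0]],
    [1,[-0.2,0.15,0.36],[0,0,0]],
    [1,[-0.3,0.15,0.45],[0,0,0]],
    [1,[-0.4,0.15,0.5],[0,0,0]],
    [1,[-0.4,0.15,0.5],[0,0,0]],
  ],
)

```text
t: 27.88
tool_pos: [0.4057, 0.3434, 0.2623]
tool_rot: [-2.219, -2.224, -0.002]
contact_force: [-0.5, 0.8, 0.8]
opening: 0.0001
grip_force: 0.0
```

```bash
python3 bowl.py
```

```text
27.9833 [0.4057 0.3452 0.2672] [ 1.0964 -0.3928  0.5805]
bowl [0.5316 0.1917] -38.79302978515625
cup [ 0.5393 -0.205  -0.0668]
```

There was no contact, though the geometry says there should have been. I'll check the bowl's position from straight above with the wrist camera, leaving the height free in the fit.

Call:
jog_arm(
  deltas=[
    [1,[0,0,0.1],[0,0,0]],
    [1,[0.08,-0.06,0.1],[0,0,0]],
    [1,[0.14,-0.14,0.1],[0,0,0]],
    [1,[0.2,-0.22,0.1],[0,0,0]],
    [1,[0.25,-0.3,0.1],[0,0,0]],
    [1,[0.3,-0.38,0.1],[0,0,0]],
    [1,[0.31,-0.46,0.1],[0,0,0]],
    [1,[0.31,-0.52,0.1],[0,0,0]],
    [1,[0.31,-0.56,0.1],[0,0,0]],
    [1,[0.31,-0.56,0.1],[0,0,0]],
    [1,[0.31,-0.56,0.1],[0,0,0]],
    [1,[0.31,-0.56,0.1],[0,0,0]],
  ],
)

```text
t: 28.98
tool_pos: [0.5315, 0.1192, 0.3]
tool_rot: [-2.218, -2.223, 0.0]
contact_force: [-0.2, -0.2, -0.4]
opening: 0.0002
grip_force: 0.0
```

```bash
python3 - <<'E'
from h import *
np.set_printoptions(precision=4,suppress=True)
CAL["wrist"]=ctrl.get_calibration("wrist");I=cv2.cvtColor(ctrl.get_image("wrist"),cv2.COLOR_RGB2BGR);cv2.imwrite("pics/wrist7.png",I)
o=ctrl.get_obs();print(o["t"],o["tool_pos"],proj("wrist",[[.5316,.1917,.078],[.6,.1917,.078]]))
for tag,sets in(("0",[["scene","side"]]),("7",[["scene"],["side"],["scene","side"],["wrist"]])):
  for ns in sets:
    R={n:ridge(f"pics/{n}{tag}.png") for n in ns}
    f=lambda p:-sum(np.clip(samp(R[n],proj(n,circ(p,z=p[2]))),-20,20).mean() for n in ns)
    for zb in((.0779,.0781),(.04,.11)):
        r=DE(f,[(.5,.56),(.14,.23),zb],seed=3,popsize=60);print(tag,ns,r.x,r.fun)
E
```

```text
29.0333 [0.5314 0.1194 0.3001] [[280.8699 111.2776]
 [342.7622 111.3891]]
0 ['scene', 'side'] [0.527  0.1791 0.0779] -37.281
0 ['scene', 'side'] [0.5265 0.176  0.0749] -38.64849090576172
7 ['scene'] [0.5329 0.1918 0.078 ] -19.638994216918945
7 ['scene'] [0.5325 0.1898 0.0758] -19.687389373779297
7 ['side'] [0.5309 0.1919 0.0779] -19.667097091674805
7 ['side'] [0.5305 0.1889 0.0752] -19.839202880859375
7 ['scene', 'side'] [0.5316 0.1916 0.0779] -38.869354248046875
7 ['scene', 'side'] [0.5317 0.1899 0.0759] -39.422943115234375
7 ['wrist'] [0.5302 0.1902 0.078 ] -19.982276916503906
7 ['wrist'] [0.5296 0.1894 0.0722] -20.0
```

The bowl really is at about (0.530, 0.190), so the fingers stopped just short of it. I go back and push in small steps, watching the force.

Call:
jog_arm(
  deltas=[
    [1,[0.08,0.1,0],[0,0,0]],
    [1,[0.08,0.2,0],[0,0,0]],
    [1,[0.08,0.3,0],[0,0,0]],
    [1,[0.08,0.4,0],[0,0,0]],
    [1,[0.08,0.49,0],[0,0,0]],
    [1,[0.08,0.49,0],[0,0,0]],
    [1,[0.08,0.49,-0.1],[0,0,0]],
    [1,[0.08,0.49,-0.2],[0,0,0]],
    [1,[0.08,0.49,-0.3],[0,0,0]],
    [1,[0.08,0.49,-0.4],[0,0,0]],
    [1,[0.08,0.49,-0.5],[0,0,0]],
    [1,[0.08,0.49,-0.6],[0,0,0]],
  ],
)

```text
t: 30.03
tool_pos: [0.5626, 0.3154, 0.0586]
tool_rot: [2.218, 2.225, 0.001]
contact_force: [0.8, 1.5, -0.7]
opening: 0.0001
grip_force: 0.0
```

Call:
jog_arm(
  deltas=[
    [1,[0,0,-0.02],[0,0,0]],
    [1,[0,-0.02,-0.02],[0,0,0]],
    [1,[0,-0.04,-0.02],[0,0,0]],
    [1,[0,-0.06,-0.02],[0,0,0]],
    [1,[0,-0.075,-0.02],[0,0,0]],
    [1,[0,-0.085,-0.02],[0,0,0]],
    [1,[0,-0.085,-0.02],[0,0,0]],
    [1,[0,-0.085,-0.02],[0,0,0]],
  ],
)

```text
t: 30.7
tool_pos: [0.567, 0.281, 0.0583]
tool_rot: [2.218, 2.219, 0.014]
contact_force: [0.5, 1.9, 5.6]
opening: 0.0001
grip_force: 2.7
```

Call:
jog_arm(
  deltas=[
    [1,[-0.002,-0.005,0],[0,0,0]],
    [1,[-0.004,-0.01,0],[0,0,0]],
  ],
)

```text
t: 30.87
tool_pos: [0.5659, 0.2778, 0.0583]
tool_rot: [2.218, 2.22, 0.017]
contact_force: [1.4, 3.8, 6.7]
opening: 0.0006
grip_force: 3.1
```

Call:
jog_arm(
  deltas=[
    [1,[-0.002,-0.005,0],[0,0,0]],
    [1,[-0.004,-0.01,0],[0,0,0]],
  ],
)

```text
t: 31.03
tool_pos: [0.5643, 0.2738, 0.0582]
tool_rot: [2.218, 2.22, 0.017]
contact_force: [1.5, 4.4, 5.7]
opening: -0.0
grip_force: 3.1
```

In contact, pushing with about 4 N. One more small step, then I back off and measure.

Call:
jog_arm(
  deltas=[
    [1,[-0.001,-0.004,0],[0,0,0]],
    [1,[-0.002,-0.008,0],[0,0,0]],
    [1,[-0.002,-0.008,0],[0,0,0]],
  ],
)

```text
t: 31.28
tool_pos: [0.5633, 0.2706, 0.0582]
tool_rot: [2.218, 2.22, 0.017]
contact_force: [1.5, 3.7, 7.3]
opening: -0.0
grip_force: 3.4
```

Call:
jog_arm(
  deltas=[
    [1,[0,0.03,0],[0,0,0]],
    [1,[0,0.08,0],[0,0,0]],
    [1,[0,0.12,0.06],[0,0,0]],
    [1,[0,0.17,0.16],[0,0,0]],
    [1,[-0.1,0.17,0.26],[0,0,0]],
    [1,[-0.2,0.17,0.36],[0,0,0]],
    [1,[-0.3,0.17,0.45],[0,0,0]],
    [1,[-0.4,0.17,0.5],[0,0,0]],
    [1,[-0.4,0.17,0.5],[0,0,0]],
    [1,[-0.4,0.17,0.5],[0,0,0]],
  ],
)

```text
t: 32.12
tool_pos: [0.3979, 0.3381, 0.261]
tool_rot: [2.216, 2.224, 0.018]
contact_force: [1.2, 0.4, 1.0]
opening: -0.0002
grip_force: 0.0
```

```bash
python3 bowl.py
```

```text
32.2167 [0.3997 0.3373 0.2564] [ 0.3107  0.4573 -1.0552]
bowl [0.5315 0.1907] -38.76616287231445
cup [ 0.5393 -0.2048 -0.0624]
```

The bowl moved only 1 mm. The upward force suggests the fingertips skimmed over the rim top, so they need to go lower. I approach again with the TCP at z≈0.03.

Call:
jog_arm(
  deltas=[
    [1,[0.1,-0.01,0],[0,0,0]],
    [1,[0.2,-0.02,0],[0,0,0]],
    [1,[0.3,-0.03,0],[0,0,0]],
    [1,[0.4,-0.03,0],[0,0,0]],
    [1,[0.435,-0.03,0],[0,0,0]],
    [1,[0.435,-0.03,-0.1],[0,0,0]],
    [1,[0.435,-0.03,-0.2],[0,0,0]],
    [1,[0.435,-0.03,-0.3],[0,0,0]],
    [1,[0.435,-0.03,-0.4],[0,0,0]],
    [1,[0.435,-0.03,-0.5],[0,0,0]],
    [1,[0.435,-0.03,-0.56],[0,0,0]],
    [1,[0.435,-0.03,-0.56],[0,0,0]],
  ],
)

```text
t: 33.22
tool_pos: [0.5681, 0.3211, 0.0185]
tool_rot: [-2.217, -2.217, 0.024]
contact_force: [-1.1, 0.6, -1.6]
opening: -0.0002
grip_force: 0.0
```

Call:
jog_arm(
  deltas=[
    [1,[-0.003,-0.01,0],[0,0,0]],
    [1,[-0.006,-0.02,0],[0,0,0]],
    [1,[-0.009,-0.03,0],[0,0,0]],
    [1,[-0.012,-0.038,0],[0,0,0]],
    [1,[-0.013,-0.04,0],[0,0,0]],
    [1,[-0.013,-0.04,0],[0,0,0]],
  ],
)

```text
t: 33.72
tool_pos: [0.5689, 0.309, 0.0301]
tool_rot: [2.22, 2.222, 0.004]
contact_force: [-0.3, 0.5, 0.3]
opening: -0.0002
grip_force: 0.0
```

Call:
jog_arm(
  deltas=[
    [1,[-0.003,-0.006,0],[0,0,0]],
    [1,[-0.005,-0.012,0],[0,0,0]],
    [1,[-0.005,-0.012,0],[0,0,0]],
  ],
)

```text
t: 33.97
tool_pos: [0.5659, 0.304, 0.0285]
tool_rot: [2.22, 2.223, -0.0]
contact_force: [-0.2, -0.5, -0.0]
opening: 0.0002
grip_force: 0.0
```

Call:
jog_arm(
  deltas=[
    [1,[-0.003,-0.006,0],[0,0,0]],
    [1,[-0.005,-0.012,0],[0,0,0]],
    [1,[-0.005,-0.012,0],[0,0,0]],
  ],
)

```text
t: 34.22
tool_pos: [0.5638, 0.2991, 0.0282]
tool_rot: [-2.22, -2.223, 0.001]
contact_force: [0.2, -0.5, -1.0]
opening: -0.0
grip_force: 0.0
```

Call:
jog_arm(
  deltas=[
    [1,[-0.003,-0.008,0],[0,0,0]],
    [1,[-0.005,-0.014,0],[0,0,0]],
    [1,[-0.005,-0.014,0],[0,0,0]],
  ],
)

```text
t: 34.47
tool_pos: [0.5621, 0.2938, 0.0285]
tool_rot: [-2.22, -2.222, -0.001]
contact_force: [0.3, 0.1, -0.1]
opening: -0.0
grip_force: 0.3
```

Call:
jog_arm(
  deltas=[
    [1,[-0.002,-0.005,0],[0,0,0]],
    [1,[-0.004,-0.01,0],[0,0,0]],
    [1,[-0.004,-0.01,0],[0,0,0]],
  ],
)

```text
t: 34.72
tool_pos: [0.5606, 0.2905, 0.0285]
tool_rot: [-2.219, -2.222, -0.003]
contact_force: [1.1, 4.5, -1.6]
opening: 0.0004
grip_force: 2.2
```

Call:
jog_arm(
  deltas=[
    [1,[-0.002,-0.005,0],[0,0,0]],
    [1,[-0.004,-0.01,0],[0,0,0]],
    [1,[-0.004,-0.01,0],[0,0,0]],
  ],
)

```text
t: 34.97
tool_pos: [0.5589, 0.2864, 0.0285]
tool_rot: [-2.219, -2.223, -0.002]
contact_force: [1.4, 4.7, -1.3]
opening: -0.0002
grip_force: 2.2
```

Solid contact at about 4.6 N, and the bowl is sliding. About 5 mm more to go.

Call:
jog_arm(
  deltas=[
    [1,[-0.001,-0.005,0],[0,0,0]],
    [1,[-0.003,-0.01,0],[0,0,0]],
    [1,[-0.004,-0.0125,0],[0,0,0]],
    [1,[-0.004,-0.0125,0],[0,0,0]],
  ],
)

```text
t: 35.3
tool_pos: [0.5573, 0.2813, 0.0285]
tool_rot: [-2.22, -2.223, -0.001]
contact_force: [1.9, 4.2, -1.2]
opening: 0.0
grip_force: 2.4
```

Call:
jog_arm(
  deltas=[
    [1,[0,0.03,0],[0,0,0]],
    [1,[0,0.08,0],[0,0,0]],
    [1,[0,0.12,0.06],[0,0,0]],
    [1,[0,0.15,0.16],[0,0,0]],
    [1,[0,0.15,0.26],[0,0,0]],
    [1,[-0.1,0.15,0.36],[0,0,0]],
    [1,[-0.2,0.15,0.45],[0,0,0]],
    [1,[-0.3,0.15,0.5],[0,0,0]],
    [1,[-0.4,0.15,0.5],[0,0,0]],
    [1,[-0.4,0.15,0.5],[0,0,0]],
  ],
)

```text
t: 36.13
tool_pos: [0.3953, 0.3411, 0.2313]
tool_rot: [2.218, 2.223, 0.003]
contact_force: [0.3, 0.5, -0.2]
opening: 0.0002
grip_force: 0.0
```

```bash
python3 bowl.py; python3 - <<'E'
from h import *
I=cv2.imread("pics/scene7.png").astype(int);m=(I[...,2]-I[...,0]>22)
print([(y,round(float((np.where(m[y,248:270])[0]+248).mean()),1)) for y in range(98,150,10) if m[y,248:270].any()])
# bystanders: change vs image 0 on the tray, and ball blobs in the bowl
J=cv2.imread("pics/scene0.png").astype(int)
for n,(x0,x1,y0,y1) in dict(keys=(220,247,138,162),case=(272,310,143,183),capsule=(270,302,178,216)).items():
    print(n,round(float(np.abs(I-J)[y0:y1,x0:x1].mean()),2))
for t in "07":
  I=cv2.imread(f"pics/scene{t}.png").astype(int);b=((I[...,2]-I[...,0]>40)[235:315,305:430]).astype(np.uint8)
  print("bead px",b.sum())
E
```

```text
36.2333 [0.395  0.3415 0.2307] [ 0.4827 -0.2237  0.788 ]
bowl [0.5276 0.1784] -38.04962158203125
cup [ 0.5393 -0.2049 -0.0654]
[(108, 258.5), (118, 259.0), (128, 260.0), (138, 260.0), (148, 261.0)]
keys 3.66
case 3.86
capsule 3.83
bead px 1439
bead px 1114
```

The bowl is back within 1 mm of where it started. The spoon and cup are steady, and the bystander patches on the tray changed only slightly, as a lighting change would. I hand the job in.

```bash
python3 -c "
from station import ctrl
print(ctrl.finish_job())"
```

```text
the job is handed in; nothing more can be done
None
```

I stirred the cedar balls four full turns, stood the spoon back in the cup head down, and handed the job in at about 36 s; stirring slid the bowl about 13 mm, and I nudged it back to within about 1 mm with the closed fingers.

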